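# Fit the spring punch into the tile jig and fire it

### The arm

A 6-joint arm with a two-finger parallel gripper is mounted at the origin on a cart in front of the work surface, level with it; the furniture and walls round the work are solid. World frame = base frame: x ahead of the robot, y to its left, z up, the work surface at z = 0. Lengths are in m, angles in rad, forces in N, time in s.
With the tool pointing down it reaches from about 0.3 to 0.875 m from the base axis. Payload 6.4 kg.
Tool frame: the origin (TCP) lies midway between the tips of the shut fingers; the grasp point (between the pads) lies 19 mm behind it (grasp_offset is the distance from the TCP to the grasp point, in m); z points along the fingers, y is the line along which they close (so a half turn about z gives the same grasp; the last joint's range is limited). The gripper opens to 85 mm and grips with 20 to 120 N. Pads are 22 mm wide; open, the fingers measure 114 mm over their backs; the gripper's body (76 mm by 85 mm) begins 54 mm behind the grasp point. The pads swing forward as they close: fully open they stand 13 mm farther back than shut.
Start: joints at [-1.402, 0.181, 1.607, -0, 1.354, -0.206], TCP at [0.211, -0.535, 0.231] pointing down, gripper open.
Joint ranges: [-2.99, 2.99], [-0.89, 2.07], [0.3, 2.58], [-1.14, 4.28], [0, 2.63], [-3.12, 3.12]. Speed limits (rad/s): [2.57, 2.57, 3.01, 3.14, 3.14, 3.14].

### API

Orientations are given as a unit quaternion [w, x, y, z].
In Python, from bench import * gives the robot as it stands. The module is installed in compiled form; this text tells all that it offers.
- The arm moves only by the tool servo_tool, never from a script. Its argument "commands" is text: rows parted by semicolons, each of 7 numbers parted by spaces: the turn, a rotation vector about the tool's x, y, z in rad, then the shift along the tool's x, y, z in mm, then the opening, from 0 (shut) to 1 (fully open). In form: wx wy wz dx dy dz claw; .... A call has 1 to 5 rows; each row shifts and turns the commanded pose from where the row before left it, along the tool's axes as they then stand; what a row does not reach is not made up. A row lasts 1/8 s, in which the tool goes at most 62.5 mm and 10.7 degrees, less where a joint would pass 70% of its speed; a pose out of reach is approached as far as the arm can. A call with a gripper value outside its range is refused whole. The fingers move at their own pace and stop on an object; the grip force is fixed at half the most. Time passes only in rows, so rows that do not move let the fingers close. It gives the time, the measured TCP pose, the force, the opening and the grip force at its end, in the units of the state.
- get_obs(): the state, without advancing time (a new reading comes with each control period).
- camera(name): name is "side" or "top"; returns the picture (420x560x3 uint8, blue, green, red); there is no depth.
- calibration(name): a dict with "fx", "fy", "cx", "cy" (pixels), "R" (3x3) and "t" (3): a world point X has camera coordinates R X + t. Camera axes: x right, y down, z forward; pixel columns grow to the right and rows downward; lengths in m; the calibration is good to about 2 mm. A picture is of the moment at which its call begins. calibration takes no time and is no camera call.
- hand_in(): hands the job in; it is judged then, once.
The state is a dict: "time_s": time; "q": joint angles; "dq": joint speeds; "joint_efforts": joint torques, N m; "eef_pos": TCP position; "eef_rot": TCP orientation; "wrist_force": force on the tool from outside, world axes, zero at the start; "torque": the same for the moment, N m; "opening": opening from 0.0 (shut) to 1.0 (fully open); "grasp_force": force on a finger pad.
Only numpy, scipy, OpenCV 4.12 (cv2) and the standard library are available. Lean on these libraries where they do the work, as an engineer would, in place of code of your own. Each camera call takes 0.05 s, during which the arm holds its last target. There are 200 camera calls.

### The job

Take the steel spring punch out of its wooden stand and put it in the bore of the tile jig: the fit is tight, so hold the punch leaning clearly (about fifteen degrees) and start the low edge of its foot about half a centimetre into the bore, then straighten it and slide it fully home, upright and resting on the tile, with its red cap still up. Then press the cap straight down until the spring trips and the cap snaps down and stays; leave the punch standing home in the bore, and do not knock over or push about the cup, pot and glaze jars.

Things in the scene. Friction and masses are not known exactly. Their poses are not given: they have to be found in the camera images.
- punch_centre (a point): Loose upright steel spring punch, 110 mm tall, about 0.33 kg; point on its axis 55 mm above the foot, z along the axis to the cap. Body 30 mm in diameter from the foot (2 mm chamfer) to 88 mm up; dark rings 53 to 83 mm up mark the grip; a brass ring 42 to 45 mm up stands just above the jig when home. On top a 14 mm stem (12 mm showing) and a red cap 28 mm wide, 10 mm thick.
- punch_foot (a point): Centre of the punch's flat foot, 55 mm below punch_centre on the axis; z along the axis towards the cap.
- cap_top (a point): Centre of the flat top of the red push cap, 110 mm above the foot while the cap is up, 100 mm once it is down.
- punch_cap (a joint): Travel of the red cap into the punch: 0 m up (cocked) to 0.010 m fully down. It resists with 9 to 13 N from the start, less from about 4 mm on; at about 6 mm the spring trips and the cap snaps down to 0.010 by itself and stays there.
- bore_mouth (a point): Centre of the bore's mouth in the top of the fixed tile jig's grey guide block, 61 mm above the table, z up. Vertical bore 31.5 mm in diameter with a 2 mm chamfer; the blue test tile that stops the punch lies 43 mm below the mouth. Block 74 x 74 x 40 mm on dark cheeks, on a blue base 130 (x) x 110 x 12 mm.
- stand: Fixed wooden stand block 85 x 85 x 35 mm, origin at the centre of its underside. The punch starts upright in its middle, in a loose hole 34 mm wide and 25 mm deep whose floor is 10 mm above the table.
- cup: Bystander: green pinch cup, 66 mm wide, 57 mm tall, origin at the centre of its underside.
- pot: Bystander: dark grey clay pot standing rim down, 101 mm wide, 101 mm tall, origin at the centre of its underside.
- red_jar: Bystander: white glaze jar with red lid, 48 mm wide, 68 mm tall, origin at the centre of its underside.
- yellow_jar: Bystander: white glaze jar with yellow lid, 48 mm wide, 68 mm tall, origin at the centre of its underside.
Not all that is in view belongs to the job. Of the things that look like the part that bears punch_centre, the smallest one is meant.

How it is judged:
By the outcome, as a careful person would: the job done as asked, in the order asked, and still so for the second after the job is handed in, with the robot touching nothing.
It also fails if it takes over 59 s, if anything falls off the work surface, if the arm or the gripper's body presses on something with over 40 N, if the wrist force passes 120 N, or if a joint passes its speed limit or range.

## Working session

There is one attempt and no reset: what is moved stays moved. The work goes in short steps, Python scripts to look and compute and a tool call to move; the robot and the scene stay as the last step left them, time stands still between calls to the robot, and variables do not carry over. Pictures are saved under pics/ and viewed, at most 10 in all, crops included, and the job is handed in when it is done.

Besides the shell and the picture viewer there is one more tool, called after "Emit:" by a JSON object that holds its "method" and its "body". servo_tool: Moves the arm, as the interface text tells. Its arguments: {"type":"object","properties":{"commands":{"type":"string"}},"required":["commands"]}

```bash
mkdir -p pics
cat > h.py <<'E'
from bench import *
import numpy as np, cv2
from scipy.spatial.transform import Rotation as Ro
def proj(n,X):
    c=calibration(n);p=np.array(c['R'])@np.array(X,float)+np.array(c['t']);return c['fx']*p[0]/p[2]+c['cx'],c['fy']*p[1]/p[2]+c['cy']
def ray(n,u,v):
    c=calibration(n);R=np.array(c['R']);d=R.T@np.array([(u-c['cx'])/c['fx'],(v-c['cy'])/c['fy'],1]);return -R.T@np.array(c['t']),d
def atz(n,u,v,z):
    o,d=ray(n,u,v);return o+d*(z-o[2])/d[2]
E
python3 - <<'E'
from h import *
for n in('side','top'):
    cv2.imwrite(f'pics/{n}0.png',camera(n));c=calibration(n);print(n,c['fx'],c['R'],-np.array(c['R']).T@np.array(c['t']))
o=get_obs();print(o)
E
```

```text
side 526.0666085205239 [[ 0.95011375 -0.31137657 -0.01812448]
 [-0.1869696  -0.52206869 -0.83215783]
 [ 0.24965222  0.79403332 -0.5542426 ]] [ 0.24506998 -1.13150537  0.88647186]
top 403.35012889969266 [[-0.02051997 -0.99978535 -0.0028615 ]
 [-0.99685026  0.02067886 -0.07656334]
 [ 0.07660608  0.00128141 -0.99706061]] [ 0.50805391 -0.01494318  1.2384932 ]
{'time_s': 0.1, 'q': array([-1.40228998e+00,  1.81453594e-01,  1.60783579e+00, -2.27008148e-05,
        1.35381402e+00, -2.06331876e-01]), 'dq': array([ 0.00069365, -0.00251129, -0.00312788,  0.00016685, -0.00035718,
       -0.00018304]), 'joint_efforts': array([ 7.22880159e-04, -4.45874298e+01, -3.52237809e+01, -2.66992320e-04,
        4.23315796e-03, -1.41097587e-05]), 'eef_pos': array([ 0.21043303, -0.53461086,  0.23051654]), 'eef_rot': array([-7.55451473e-04,  9.82487651e-01,  1.86326181e-01,  3.20498850e-06]), 'wrist_force': array([-0.07334826, -0.44637871,  0.7891989 ]), 'torque': array([-0.03174205,  0.01077611, -0.00070594]), 'grasp_force': 0.0, 'opening': 1.0021630760200217}
```

View pics/side0.png

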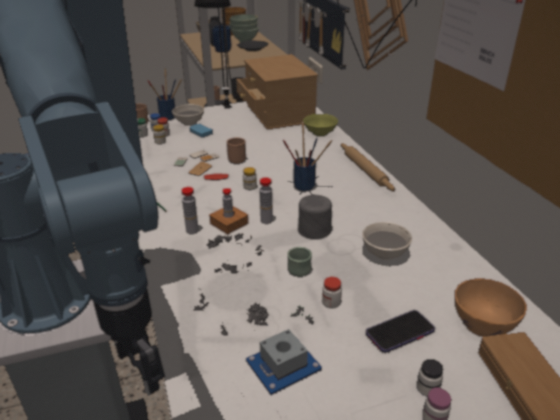

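View pics/top0.png

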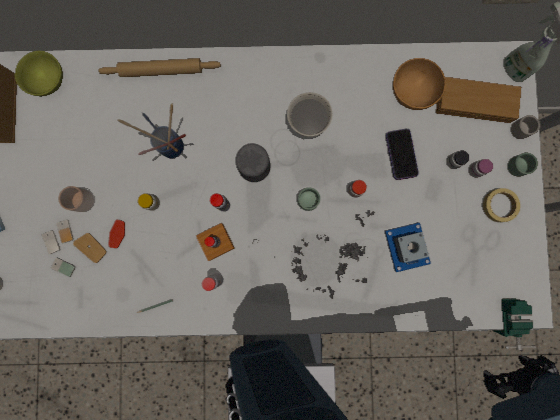

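The side view shows the stand at (229,219) holding the small punch, with larger look-alikes at (190,210) and (265,200). The jig bore is at (284,347). In the top view the stand is at (215,241), the look-alikes at (218,201) and (209,283), and the jig at (410,247). I'll zoom in on both.

Run:
```python
from h import *
s=cv2.imread('pics/side0.png');t=cv2.imread('pics/top0.png')
def cr(i,x,y,w,h,k):return cv2.resize(i[y:y+h,x:x+w],None,fx=k,fy=k,interpolation=cv2.INTER_CUBIC)
a=np.hstack([cr(s,180,175,100,75,4),cr(s,240,320,100,75,4)]);b=np.hstack([cr(t,170,185,100,75,4),cr(t,370,210,100,75,4)])
cv2.imwrite('pics/z.png',np.vstack([a,b]))
```

```text
(no output)
```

View pics/z.png

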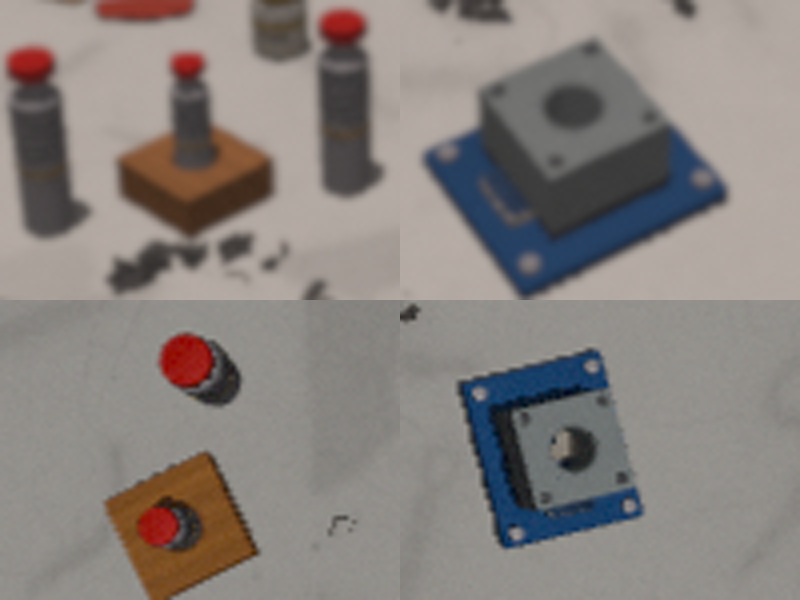

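The zoomed crops put the punch cap centre at about side (226.4,189.6) and top (209,241). The bore mouth is at about side (283,346) and top (413,247).

```bash
cat >> h.py <<'E'
def tri(us,ut):
    A=[];b=[]
    for n,p in(('side',us),('top',ut)):
        o,d=ray(n,*p);d/=np.linalg.norm(d);P=np.eye(3)-np.outer(d,d);A.append(P);b.append(P@o)
    return np.linalg.lstsq(np.vstack(A),np.hstack(b),rcond=None)[0]
def pose():
    o=get_obs();w,x,y,z=o['eef_rot'];return np.array(o['eef_pos']),Ro.from_quat([x,y,z,w]),o
def delta(p,R):
    p0,R0,_=pose();w=(R0.inv()*R).as_rotvec();return np.r_[w.round(4),(R0.inv().apply(np.array(p)-p0)*1e3).round(1)]
def down(yaw): # tool down; tool x along world direction yaw
    return Ro.from_euler('z',yaw)*Ro.from_euler('x',np.pi)
E
python3 - <<'E'
from h import *
k=.375
cs,ct=(226.75-k,190-k),(209.25-k,241.25-k)
ms,mt=(283.5-k,346.5-k),(413.5-k,247.25-k)
print('cap',atz('side',*cs,.12),atz('top',*ct,.12),tri(cs,ct))
print('bore',atz('side',*ms,.061),atz('top',*mt,.061),tri(ms,mt))
for n,p in (('lookA',(187+0,202-0)),):pass
for u,v in((218-1,201),(209,283)):print(atz('top',u,v,.15))
print('cup',atz('top',308,198,.057),'rj',atz('top',359,187,.068),'pot',atz('top',253,162,.1))
p,R,o=pose();print(R.as_matrix().round(3))
E
```

```text
cap [0.52514347 0.1848398  0.12      ] [0.5252884  0.19249197 0.12      ] [0.52612252 0.19319375 0.11525754]
bore [ 0.49776288 -0.39589405  0.061     ] [ 0.49657651 -0.39046258  0.061     ] [ 0.49774946 -0.39208566  0.05699252]
[0.63241538 0.16416131 0.15      ]
[0.41243337 0.18732357 0.15      ]
cup [ 0.64634013 -0.08881862  0.057     ] rj [ 0.67429624 -0.23802872  0.068     ] pot [0.74815213 0.0684949  0.1       ]
[[ 0.931  0.366 -0.   ]
 [ 0.366 -0.931  0.001]
 [ 0.    -0.001 -1.   ]]
```

Emit:
{"method": "servo_tool", "body": {"commands": "0 0 0.125 0 0 -20 1; 0 0 0.125 0 0 -20 1; 0 0 0.124 0 0 -20 1; 0 0 0 0 0 0 1"}}

```text
time_s: 0.6
eef_pos: [0.2106, -0.5358, 0.2926]
eef_rot: [0.001, 1.0, 0.001, 0.0]
wrist_force: [0.6, -0.1, -0.5]
opening: 1.0
grasp_force: 0.0
```

```bash
python3 -c "
from h import *
print(delta([.525,.19,.26],down(0)),pose()[2]['q'])"
```

```text
[ 2.700e-03 -4.000e-04  1.900e-03  3.157e+02 -7.253e+02  3.080e+01] [-1.40227912e+00  1.35527467e-01  1.53459536e+00 -1.70181284e-05
  1.46874717e+00  1.66632858e-01]
```

Emit:
{"method": "servo_tool", "body": {"commands": "0 0 0 20 -45 0 1; 0 0 0 20 -45 0 1; 0 0 0 20 -45 0 1; 0 0 0 20 -45 0 1; 0 0 0 20 -45 0 1"}}

```text
time_s: 1.23
eef_pos: [0.3104, -0.308, 0.2899]
eef_rot: [-0.001, 1.0, 0.002, -0.0]
wrist_force: [-0.3, 0.0, -1.1]
opening: 1.0
grasp_force: 0.0
```

Emit:
{"method": "servo_tool", "body": {"commands": "0 0 0 20 -45 0 1; 0 0 0 20 -45 0 1; 0 0 0 20 -45 0 1; 0 0 0 20 -45 0 1; 0 0 0 20 -45 0 1"}}

```text
time_s: 1.85
eef_pos: [0.4101, -0.0831, 0.2901]
eef_rot: [-0.0, 1.0, 0.002, -0.001]
wrist_force: [1.1, 0.5, -0.3]
opening: 0.997
grasp_force: 0.0
```

Emit:
{"method": "servo_tool", "body": {"commands": "0 0 0 20 -45 0 1; 0 0 0 20 -45 0 1; 0 0 0 20 -45 0 1; 0 0 0 20 -45 0 1; 0 0 0 20 -45 0 1"}}

```text
time_s: 2.48
eef_pos: [0.5098, 0.1418, 0.2898]
eef_rot: [0.0, 1.0, 0.002, -0.001]
wrist_force: [0.5, -0.4, -0.1]
opening: 0.996
grasp_force: 0.0
```

Emit:
{"method": "servo_tool", "body": {"commands": "0 0 0 16 -50 30 1; 0 0 0 0 0 0 1"}}

```text
time_s: 2.72
eef_pos: [0.5238, 0.1928, 0.2564]
eef_rot: [0.0, 1.0, 0.004, -0.004]
wrist_force: [0.7, -1.0, -0.1]
opening: 0.997
grasp_force: 0.0
```

Run:
```python
from h import *
print(delta([.525,.19,.26],down(0)),pose()[2]['q'])
s=camera('side');t=camera('top')
def cr(i,x,y,w,h,k):return cv2.resize(i[y:y+h,x:x+w],None,fx=k,fy=k,interpolation=cv2.INTER_CUBIC)
cv2.imwrite('pics/a.png',np.hstack([cr(s,180,120,133,180,3),cr(t,150,150,133,180,3)]))
```

```text
[ 4.0e-04  7.8e-03  7.7e-03  1.1e+00  2.8e+00 -3.6e+00] [1.39615117e-01 1.27956290e-01 1.61570072e+00 6.96452777e-04
 1.40572422e+00 1.70262463e+00]
```

View pics/a.png

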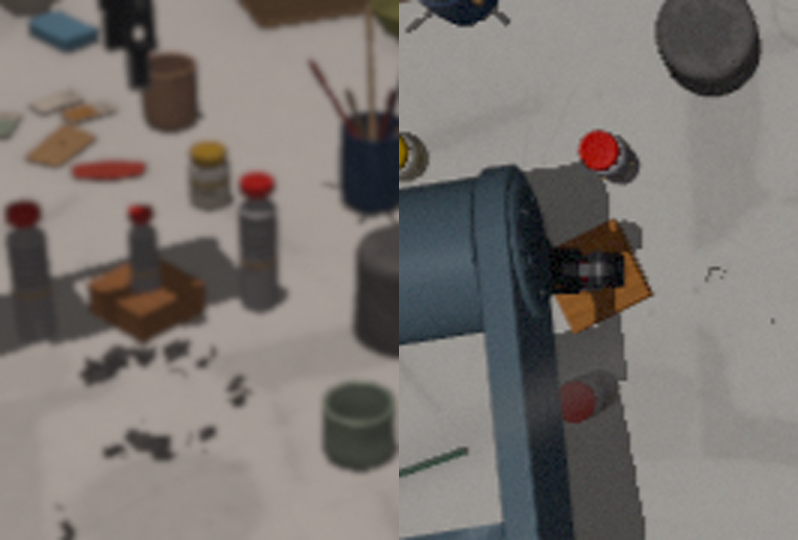

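The gripper hangs over the stand, whose punch cap is at crop (140,213), and both look-alikes stand clear of the fingers. I'll go down and close.

Emit:
{"method": "servo_tool", "body": {"commands": "0 0.008 0.008 1 3 40 1; 0 0 0 0 0 45 1; 0 0 0 0 0 45 1; 0 0 0 0 0 40 1; 0 0 0 0 0 27 1"}}

```text
time_s: 3.45
eef_pos: [0.5278, 0.1854, 0.0632]
eef_rot: [0.0, 1.0, -0.004, 0.004]
wrist_force: [-0.8, 0.2, 0.2]
opening: 1.003
grasp_force: 0.0
```

```bash
python3 -c "
from h import *
print(delta([.525,.19,.056],down(0)),pose()[2]['wrist_force'])"
```

```text
[ 4.0e-04 -7.4e-03 -7.9e-03 -2.8e+00 -4.6e+00  7.2e+00] [-0.80814739  0.2479741   0.17930325]
```

Emit:
{"method": "servo_tool", "body": {"commands": "0 -0.008 -0.008 -2.5 -3 5 1; 0 0 0 0 0 0 1; 0 0 0 0 0 0 0.1; 0 0 0 0 0 0 0.1; 0 0 0 0 0 0 0.1"}}

```text
time_s: 4.08
eef_pos: [0.5262, 0.1903, 0.06]
eef_rot: [-0.0, 1.0, 0.0, 0.001]
wrist_force: [-0.5, 0.5, -0.2]
opening: 0.378
grasp_force: 0.0
```

Emit:
{"method": "servo_tool", "body": {"commands": "0 0 0 0 0 0 0.1; 0 0 0 0 0 0 0.1; 0 0 0 0 0 0 0.1; 0 0 0 0 0 0 0.1; 0 0 0 0 0 0 0.1"}}

```text
time_s: 4.7
eef_pos: [0.5263, 0.1904, 0.0601]
eef_rot: [-0.0, 1.0, 0.0, 0.001]
wrist_force: [-1.3, 1.0, 6.0]
opening: 0.334
grasp_force: 59.2
```

```bash
python3 -c "
from h import *
print(delta([.525,.19,.056],down(0)),pose()[2])"
```

```text
[-3.0e-04 -1.1e-03  1.0e-03 -1.3e+00  4.0e-01  4.1e+00] {'time_s': 4.7, 'q': array([1.35036388e-01, 3.61518939e-01, 1.76559354e+00, 1.69276624e-04,
       1.01338865e+00, 1.70475140e+00]), 'dq': array([-0.00068029, -0.00054225, -0.00122325, -0.00086838,  0.00053194,
       -0.00105328]), 'joint_efforts': array([-5.02025597e-01, -4.38376164e+01, -2.69176465e+01, -1.68052996e-01,
       -4.19286517e-01, -1.90375565e-02]), 'eef_pos': array([0.52625897, 0.19042772, 0.0600805 ]), 'eef_rot': array([-1.44383486e-04,  9.99999726e-01,  4.95923961e-04,  5.31197482e-04]), 'wrist_force': array([-1.32443734,  1.04481746,  5.95968169]), 'torque': array([ 0.00857004,  0.28478771, -0.04484876]), 'grasp_force': 59.17874889786617, 'opening': 0.33411403116144384}
```

Emit:
{"method": "servo_tool", "body": {"commands": "0 0 0 0 0 -15 0.1; 0 0 0 0 0 -40 0.1; 0 0 0 0 0 -50 0.1; 0 0 0 0 0 -45 0.1; 0 0 0 0 0 -30 0.1"}}

```text
time_s: 5.32
eef_pos: [0.526, 0.1902, 0.2422]
eef_rot: [-0.0, 1.0, 0.0, 0.001]
wrist_force: [-0.1, -0.5, -2.6]
opening: 0.336
grasp_force: 60.5
```

Emit:
{"method": "servo_tool", "body": {"commands": "0 0 0 0 20 0 0.1; 0 0 0 -3 40 0 0.1; 0 0 0 -3 45 0 0.1; 0 0 0 -3 45 0 0.1; 0 0 0 -3 45 0 0.1"}}

```text
time_s: 5.95
eef_pos: [0.512, -0.0069, 0.2372]
eef_rot: [-0.0, 1.0, 0.0, -0.002]
wrist_force: [-0.3, -0.5, -3.2]
opening: 0.34
grasp_force: 60.4
```

Emit:
{"method": "servo_tool", "body": {"commands": "0 0 0 -3 45 0 0.1; 0 0 0 -3 45 0 0.1; 0 0 0 -3 45 0 0.1; 0 0 0 -3 45 0 0.1; 0 0 0 -3 45 0 0.1"}}

```text
time_s: 6.58
eef_pos: [0.497, -0.2314, 0.2371]
eef_rot: [-0.001, 1.0, 0.0, -0.002]
wrist_force: [1.4, 0.2, -3.3]
opening: 0.335
grasp_force: 60.4
```

Emit:
{"method": "servo_tool", "body": {"commands": "0 0 0 -3 45 0 0.1; 0 0 0 -2 45 0 0.1; 0 0 0 0 45 0 0.1; 0 0 0 0 27 0 0.1; 0 0 0 0 0 0 0.1"}}

```text
time_s: 7.2
eef_pos: [0.4918, -0.3938, 0.2365]
eef_rot: [-0.001, 1.0, -0.001, -0.002]
wrist_force: [-0.4, 0.6, -2.9]
opening: 0.333
grasp_force: 60.5
```

```bash
python3 -c "
from h import *
print(delta([.497,-.392,.2],down(0)),pose()[2]['wrist_force'],pose()[2]['q'],pose()[2]['grasp_force'])"
```

```text
[-2.50e-03  3.20e-03 -2.50e-03  5.30e+00 -1.70e+00  3.65e+01] [-0.44612675  0.59956564 -2.88077477] [-8.62788168e-01  2.99983617e-01  1.45161290e+00 -8.25033825e-04
  1.39400897e+00  7.10657811e-01] 60.533135375299025
```

Emit:
{"method": "servo_tool", "body": {"commands": "0 0 0 3 -1 35 0.1; 0 0 0 2 0 35 0.1; 0 0 0 0 0 0 0.1; 0 0 0 0 0 0 0.1"}}

```text
time_s: 7.7
eef_pos: [0.4992, -0.3908, 0.17]
eef_rot: [0.0, 1.0, 0.001, 0.0]
wrist_force: [-1.0, -0.4, -3.0]
opening: 0.334
grasp_force: 60.5
```

Run:
```python
from h import *
print(delta([.497,-.392,.166],down(0)),pose()[2]['eef_pos'])
s=camera('side');t=camera('top');cv2.imwrite('pics/b_s.png',s);cv2.imwrite('pics/b_t.png',t)
def cr(i,x,y,w,h,k):return cv2.resize(i[y:y+h,x:x+w],None,fx=k,fy=k,interpolation=cv2.INTER_CUBIC)
cv2.imwrite('pics/b.png',np.hstack([cr(s,230,260,100,140,4),cr(t,360,180,100,140,4)]))
p,R,_=pose();print('foot',proj('side',p-[0,0,.05]),proj('top',p-[0,0,.05]),'ring',proj('side',p-[0,0,.0065]))
```

```text
[ 2.0e-04 -1.0e-04  1.1e-03 -2.2e+00  1.2e+00  4.0e+00] [ 0.49920043 -0.39078358  0.17002131]
foot (np.float64(283.23065787982233), np.float64(323.60811321902986)) (np.float64(420.44205059240824), np.float64(245.7512632867423)) ring (np.float64(283.1224473838153), np.float64(307.7674480688078))
```

View pics/b.png

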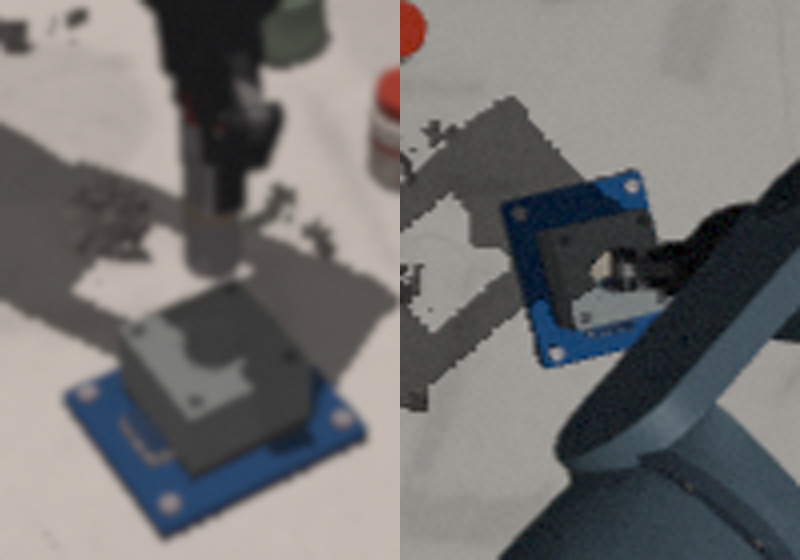

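The side view shows the foot hanging over the jig, at crop (214,~258) against a predicted (214,256). The bore mouth in the same crop is at about (213,345).

Run:
```python
from h import *
k=.375
S=(240+173.3/4-k,320+104.3/4-k);T=(370+173.3/4-k,210+148.3/4-k)
print(S,T,atz('side',*S,.061),atz('side',S[0],S[1]-1.2,.061),atz('top',*T,.061),proj('side',[.498,-.392,.061]),proj('top',[.498,-.392,.061]))
print(pose()[0])
g=cv2.cvtColor(cv2.imread('pics/b_s.png'),cv2.COLOR_BGR2GRAY)
print(g[312:334,276:292])
```

```text
(282.95, 345.7) (412.95, 246.7) [ 0.49781002 -0.3946448   0.061     ] [ 0.49892705 -0.39144636  0.061     ] [ 0.49709375 -0.3899773   0.061     ] (np.float64(282.6209998590207), np.float64(344.79231313873777)) (np.float64(413.63169534266945), np.float64(246.37308356157757))
[ 0.49983874 -0.39153807  0.17129392]
[[ 70  66  66  66  67  71  68  57  41  33  34  36  42  61  90 125]
 [ 70  66  66  67  69  71  70  62  51  47  48  51  58  78 105 122]
 [ 70  66  66  66  68  70  71  67  62  61  60  63  66  83 100 103]
 [ 69  67  66  67  69  68  69  68  67  66  67  66  66  74  85  84]
 [ 69  66  67  66  69  68  68  68  68  67  66  66  65  70  75  77]
 [ 73  67  66  68  68  68  68  68  68  68  67  67  66  68  74  77]
 [ 83  70  67  66  66  67  68  67  66  67  67  67  66  67  73  79]
 [ 97  73  67  67  67  67  67  68  67  66  67  66  65  67  73  79]
 [103  76  67  67  67  68  67  67  68  67  66  67  67  67  74  80]
 [104  76  67  67  67  67  69  67  68  68  67  66  67  69  74  80]
 [105  77  68  67  67  68  68  68  67  68  67  67  67  67  73  78]
 [107  77  68  67  69  68  68  68  67  67  68  67  66  68  74  80]
 [111  80  69  71  73  72  69  67  67  67  67  68  67  73  79  83]
 [120  86  74  74  75  75  71  68  67  66  67  67  72  86 101 101]
 [136 101  82  78  77  76  71  68  68  68  68  70  82 111 134 133]
 [155 124 100  85  81  77  73  70  69  69  72  78  99 132 154 154]
 [172 151 127 108  97  89  83  78  75  76  81  90 109 138 150 147]
 [182 172 157 142 132 121 112 102  92  88  91  92 100 116 121 113]
 [183 181 176 171 164 153 137 120 102  90  82  74  74  81  86  85]
 [183 181 179 176 168 152 130 105  85  72  61  52  52  59  66  74]
 [179 175 168 159 140 118  96  76  65  56  48  44  47  54  60  67]
 [162 153 138 119  97  79  67  60  58  57  52  50  53  55  58  62]]
```

```bash
cat >> h.py <<'E'
B=np.array([.498,-.391,.061]);L=.05
def ft(dz,th,B=None,L=L): # foot centre at B+dz mm, lean th toward -x
    B=globals()['B'] if B is None else B
    R=down(0)*Ro.from_euler('y',th);f=B+[0,0,dz*1e-3];return f+L*np.array([-np.sin(th),0,np.cos(th)]),R
E
python3 - <<'E'
from h import *
print(pose()[0]);print(delta(*ft(30,0)),delta(*ft(30,.265)))
E
```

```text
[ 0.49983874 -0.39153807  0.17129392]
[ 2.20e-03 -1.90e-03  1.00e-03 -1.90e+00 -6.00e-01  3.03e+01] [ 2.100e-03  2.631e-01  1.300e-03 -1.500e+01 -6.000e-01  3.200e+01]
```

Emit:
{"method": "servo_tool", "body": {"commands": "0 0 0 -7 0 16 0.1; 0 0 0 -8 -1 16 0.1; 0 0.13 0 0 0 0 0.1; 0 0.135 0 0 0 0 0.1; 0 0 0 0 0 0 0.1"}}

```text
time_s: 8.43
eef_pos: [0.4813, -0.3889, 0.1353]
eef_rot: [-0.001, 0.991, -0.001, 0.131]
wrist_force: [0.6, -0.1, -2.6]
opening: 0.334
grasp_force: 60.5
```

Emit:
{"method": "servo_tool", "body": {"commands": "0 0 0 0 0 0 0.1"}}

```text
time_s: 8.55
eef_pos: [0.4838, -0.39, 0.1371]
eef_rot: [-0.0, 0.991, 0.0, 0.131]
wrist_force: [0.9, -0.3, -1.6]
opening: 0.335
grasp_force: 60.5
```

Run:
```python
from h import *
print(pose()[0]);
s=camera('side');t=camera('top');cv2.imwrite('pics/c_s.png',s)
p,R,o=pose();print(p,delta(*ft(8,.265)),o['wrist_force'])
f=p+R.apply([0,0,.05]);print('foot',f,proj('side',f))
def cr(i,x,y,w,h,k):return cv2.resize(i[y:y+h,x:x+w],None,fx=k,fy=k,interpolation=cv2.INTER_CUBIC)
cv2.imwrite('pics/c.png',np.hstack([cr(s,250,290,65,90,6),cr(t,380,210,65,90,6)]))
```

```text
[ 0.48383684 -0.39003095  0.13708622]
[ 0.48477712 -0.39004287  0.13750238] [ 1.00e-04  1.00e-03  1.70e-03 -5.20e+00  9.00e-01  1.96e+01] [-0.12237235 -0.33653782 -3.49670948]
foot [ 0.49782352 -0.3900504   0.08923447] (np.float64(282.1557986263925), np.float64(334.5745391454107))
```

View pics/c.png

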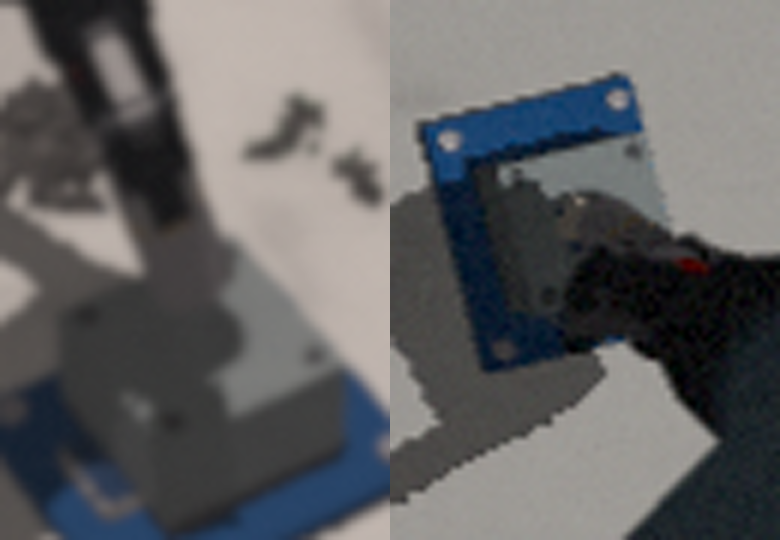

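The punch leans about 15° toward the robot. The foot is about 28 mm above the mouth and centred by kinematics. I'll lower it in steps.

Emit:
{"method": "servo_tool", "body": {"commands": "0 0 0 -2.6 0.5 10 0.1; 0 0 0 -2.6 0.5 10 0.1; 0 0 0 0 0 0 0.1; 0 0 0 0 0 0 0.1"}}

```text
time_s: 9.15
eef_pos: [0.4845, -0.3908, 0.1164]
eef_rot: [-0.0, 0.991, 0.0, 0.132]
wrist_force: [0.0, 0.4, -2.1]
opening: 0.335
grasp_force: 60.5
```

Emit:
{"method": "servo_tool", "body": {"commands": "0 0 0 -0.8 0 2.9 0.1; 0 0 0 -0.8 0 2.9 0.1; 0 0 0 0 0 0 0.1; 0 0 0 0 0 0 0.1"}}

```text
time_s: 9.65
eef_pos: [0.4847, -0.391, 0.1108]
eef_rot: [0.0, 0.991, 0.0, 0.132]
wrist_force: [2.0, -1.4, -4.2]
opening: 0.333
grasp_force: 60.4
```

Run:
```python
from h import *
p,R,o=pose();print(p,delta(*ft(-1,.265)),o['wrist_force'],o['torque'],p+R.apply([0,0,.05]))
```

```text
[ 0.48465621 -0.39098624  0.11076955] [ 1.0e-04 -5.0e-04  7.0e-04 -4.0e-01  0.0e+00  2.5e+00] [ 2.0055141  -1.42369704 -4.24662119] [-0.1238733  -0.1123069  -0.00433597] [ 0.49777528 -0.39099345  0.06252134]
```

Emit:
{"method": "servo_tool", "body": {"commands": "0 0 0 -0.4 0 1.3 0.1; 0 0 0 0 0 0 0.1; 0 0 0 -0.3 0 1.3 0.1; 0 0 0 0 0 0 0.1; 0 0 0 0 0 0 0.1"}}

```text
time_s: 10.28
eef_pos: [0.4848, -0.3912, 0.1083]
eef_rot: [0.0, 0.991, 0.0, 0.133]
wrist_force: [4.0, -0.4, -0.3]
opening: 0.337
grasp_force: 60.6
```

Run:
```python
from h import *
p,R,o=pose();print(p,delta(*ft(-1,.265)),o['wrist_force'],o['torque'],p+R.apply([0,0,.05]))
```

```text
[ 0.48483953 -0.39122581  0.10831416] [ 0.0007 -0.0009  0.0008  0.     -0.2     0.1   ] [ 3.98650112 -0.35746084 -0.27801646] [-0.22893792 -0.76121422 -0.06210876] [ 0.4979795  -0.39126058  0.06007165]
```

Emit:
{"method": "servo_tool", "body": {"commands": "0 0 0 1 0 0.3 0.1; 0 0 0 0 0 0 0.1; 0 0 0 -0.2 0 0.8 0.1; 0 0 0 0 0 0 0.1; 0 0 0 0 0 0 0.1"}}

```text
time_s: 10.9
eef_pos: [0.4855, -0.391, 0.107]
eef_rot: [0.0, 0.991, 0.0, 0.132]
wrist_force: [3.5, -2.1, -1.2]
opening: 0.331
grasp_force: 60.6
```

Run:
```python
from h import *
p,R,o=pose();print(p,o['wrist_force'],o['torque'],p+R.apply([0,0,.05]))
```

```text
[ 0.48550692 -0.3909715   0.1070301 ] [ 3.54758102 -2.07925109 -1.22703747] [-0.44988281 -0.52353579 -0.13836961] [ 0.49860745 -0.39097218  0.05877685]
```

Emit:
{"method": "servo_tool", "body": {"commands": "0 -0.066 0 3.4 0 0 0.1; 0 0 0 0 0 0 0.1; 0 -0.066 0 3.4 0 0 0.1; 0 0 0 0 0 0 0.1; 0 0 0 0 0 0 0.1"}}

```text
time_s: 11.52
eef_pos: [0.4918, -0.3906, 0.1081]
eef_rot: [-0.0, 0.998, 0.0, 0.067]
wrist_force: [3.7, -2.2, -2.5]
opening: 0.333
grasp_force: 60.6
```

Run:
```python
from h import *
p,R,o=pose();print(p,o['wrist_force'],o['torque'],p+R.apply([0,0,.05]),o['opening'])
```

```text
[ 0.49181793 -0.39064675  0.10812788] [ 3.72512355 -2.17975662 -2.52963184] [-0.4441843  -0.52311813 -0.06211575] [ 0.49848624 -0.39061211  0.05857455] 0.3328948443592232
```

Emit:
{"method": "servo_tool", "body": {"commands": "0 -0.066 0 3.6 0.3 0 0.1; 0 0 0 0 0 0 0.1; 0 -0.067 0 3.6 0.2 0 0.1; 0 0 0 0 0 0 0.1; 0 0 0 0 0 0 0.1"}}

```text
time_s: 12.15
eef_pos: [0.4984, -0.3908, 0.1086]
eef_rot: [-0.001, 1.0, 0.0, 0.0]
wrist_force: [-0.4, -0.3, -2.5]
opening: 0.34
grasp_force: 60.6
```

Run:
```python
from h import *
p,R,o=pose();print(p,delta(*ft(-5,0)),o['wrist_force'],o['torque'],p+R.apply([0,0,.05]),o['opening'])
```

```text
[ 0.49841599 -0.39083892  0.10859262] [-1.5e-03 -3.0e-04  9.0e-04 -4.0e-01  2.0e-01  2.6e+00] [-0.40953329 -0.28314595 -2.53145761] [-0.09800476 -0.0904154  -0.06311668] [ 0.49843084 -0.39076377  0.05859267] 0.33953334114452405
```

Upright with almost no force. Sliding in now.

Emit:
{"method": "servo_tool", "body": {"commands": "0 0 0 0 0 2 0.1; 0 0 0 0 0 2 0.1; 0 0 0 0 0 2 0.1; 0 0 0 0 0 0 0.1; 0 0 0 0 0 0 0.1"}}

```text
time_s: 12.78
eef_pos: [0.4993, -0.3913, 0.1033]
eef_rot: [-0.0, 1.0, 0.0, 0.0]
wrist_force: [-0.6, 0.6, -3.9]
opening: 0.334
grasp_force: 60.6
```

Run:
```python
from h import *
p,R,o=pose();print(p,o['wrist_force'],o['torque'],p+R.apply([0,0,.05]),R.apply([0,0,1]))
```

```text
[ 0.49929081 -0.39132473  0.10333449] [-0.57046803  0.61826664 -3.92066899] [ 0.02388579 -0.00319452  0.00135974] [ 0.4992917  -0.39132345  0.05333449] [ 1.78591149e-05  2.55256756e-05 -1.00000000e+00]
```

Emit:
{"method": "servo_tool", "body": {"commands": "0 0 0 0 0 4 0.1; 0 0 0 0 0 4 0.1; 0 0 0 0 0 4 0.1; 0 0 0 0 0 0 0.1; 0 0 0 0 0 0 0.1"}}

```text
time_s: 13.4
eef_pos: [0.4993, -0.3914, 0.0913]
eef_rot: [0.0, 1.0, 0.0, 0.0]
wrist_force: [0.5, -1.0, -2.8]
opening: 0.336
grasp_force: 60.6
```

Emit:
{"method": "servo_tool", "body": {"commands": "0 0 0 0 0 4 0.1; 0 0 0 0 0 4 0.1; 0 0 0 0 0 4 0.1; 0 0 0 0 0 0 0.1; 0 0 0 0 0 0 0.1"}}

```text
time_s: 14.02
eef_pos: [0.4993, -0.3914, 0.0793]
eef_rot: [0.0, 1.0, 0.0, 0.0]
wrist_force: [-0.1, 0.8, -3.3]
opening: 0.337
grasp_force: 60.6
```

Run:
```python
from h import *
p,R,o=pose();print(p,o['wrist_force'],o['torque'],p+R.apply([0,0,.05]))
```

```text
[ 0.49929789 -0.39139317  0.07934809] [-0.09978956  0.7640112  -3.32275819] [-0.05366825  0.00439136  0.01734484] [ 0.49929875 -0.39139451  0.02934809]
```

Emit:
{"method": "servo_tool", "body": {"commands": "0 0 0 0 0 4 0.1; 0 0 0 0 0 4 0.1; 0 0 0 0 0 1.5 0.1; 0 0 0 0 0 0 0.1; 0 0 0 0 0 0 0.1"}}

```text
time_s: 14.65
eef_pos: [0.4993, -0.3914, 0.0699]
eef_rot: [0.0, 1.0, 0.0, 0.0]
wrist_force: [0.0, -0.1, -3.1]
opening: 0.334
grasp_force: 60.6
```

Emit:
{"method": "servo_tool", "body": {"commands": "0 0 0 0 0 1 0.1; 0 0 0 0 0 0 0.1; 0 0 0 0 0 1 0.1; 0 0 0 0 0 0 0.1; 0 0 0 0 0 0 0.1"}}

```text
time_s: 15.28
eef_pos: [0.4995, -0.3915, 0.0684]
eef_rot: [0.0, 1.0, 0.0, 0.0]
wrist_force: [-1.5, 2.0, 3.7]
opening: 0.33
grasp_force: 61.2
```

Contact at the expected height. I'll release, lift clear, shut the fingers and look.

Emit:
{"method": "servo_tool", "body": {"commands": "0 0 0 0 0 0 0.9; 0 0 0 0 0 0 0.9; 0 0 0 0 0 0 0.9; 0 0 0 0 0 0 0.9; 0 0 0 0 0 0 0.9"}}

```text
time_s: 15.9
eef_pos: [0.4992, -0.3914, 0.0678]
eef_rot: [-0.0, 1.0, 0.0, -0.0]
wrist_force: [0.1, -0.2, 0.1]
opening: 0.902
grasp_force: 0.0
```

Emit:
{"method": "servo_tool", "body": {"commands": "0 0 0 0 0 -20 0.9; 0 0 0 0 0 -30 0.9; 0 0 0 0 0 -30 0.9; 0 0 0 0 0 -20 0; 0 0 0 0 0 0 0"}}

```text
time_s: 16.52
eef_pos: [0.5002, -0.3924, 0.1706]
eef_rot: [0.002, 1.0, 0.0, 0.002]
wrist_force: [-0.6, -0.6, -0.2]
opening: 0.488
grasp_force: 0.0
```

Emit:
{"method": "servo_tool", "body": {"commands": "0 0 0 0 0 0 0; 0 0 0 0 0 0 0; 0 0 0 0 0 0 0; 0 0 0 0 0 0 0; 0 0 0 0 0 0 0"}}

```text
time_s: 17.15
eef_pos: [0.4992, -0.3913, 0.1677]
eef_rot: [-0.0, 1.0, 0.0, -0.0]
wrist_force: [-0.1, 0.3, 0.8]
opening: 0.001
grasp_force: 0.0
```

Run:
```python
from h import *
s=camera('side');t=camera('top')
p,R,o=pose();print(p,o['wrist_force'],delta([.4993,-.3914,.132],down(0)))
print(proj('side',[.4993,-.3914,.128]),proj('side',p))
def cr(i,x,y,w,h,k):return cv2.resize(i[y:y+h,x:x+w],None,fx=k,fy=k,interpolation=cv2.INTER_CUBIC)
cv2.imwrite('pics/d.png',np.hstack([cr(s,240,250,80,130,4.5),cr(t,370,190,80,130,4.5)]))
```

```text
[ 0.49927679 -0.39135145  0.16782433] [ 0.27902313 -0.6644746  -0.08628585] [-0.00e+00 -0.00e+00  8.00e-04  0.00e+00  0.00e+00  3.58e+01]
(np.float64(282.9421735328054), np.float64(321.22885529283997)) (np.float64(282.8178693178395), np.float64(306.64000475138545))
```

View pics/d.png

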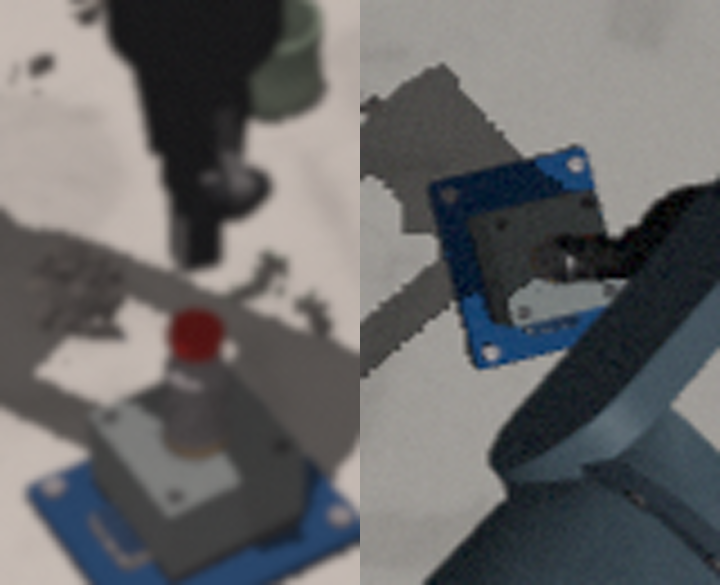

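The punch is home: the brass ring sits just above the block at (195,445), the cap is up at (196,335), and the shut fingers are right above it. Pressing now.

Emit:
{"method": "servo_tool", "body": {"commands": "0 0 0 0 0 15 0; 0 0 0 0 0 15 0; 0 0 0 0 0 6 0; 0 0 0 0 0 0 0; 0 0 0 0 0 0 0"}}

```text
time_s: 17.88
eef_pos: [0.4995, -0.3916, 0.1322]
eef_rot: [0.0, 1.0, 0.0, 0.0]
wrist_force: [-0.7, 0.2, -0.7]
opening: -0.0
grasp_force: 0.0
```

Emit:
{"method": "servo_tool", "body": {"commands": "0 0 0 0 0 2 0; 0 0 0 0 0 2 0; 0 0 0 0 0 1 0; 0 0 0 0 0 1 0; 0 0 0 0 0 0 0"}}

```text
time_s: 18.5
eef_pos: [0.5001, -0.3924, 0.1281]
eef_rot: [0.001, 1.0, 0.0, 0.001]
wrist_force: [-2.1, 1.2, 9.2]
opening: -0.001
grasp_force: 4.7
```

Emit:
{"method": "servo_tool", "body": {"commands": "0 0 0 0 0 1 0; 0 0 0 0 0 1 0; 0 0 0 0 0 1 0; 0 0 0 0 0 1 0; 0 0 0 0 0 0 0"}}

```text
time_s: 19.12
eef_pos: [0.4996, -0.3918, 0.1229]
eef_rot: [0.001, 1.0, 0.0, 0.001]
wrist_force: [-0.4, 0.0, 1.5]
opening: 0.001
grasp_force: 0.9
```

Emit:
{"method": "servo_tool", "body": {"commands": "0 0 0 0 0 1 0; 0 0 0 0 0 1 0; 0 0 0 0 0 1 0; 0 0 0 0 0 0 0; 0 0 0 0 0 0 0"}}

```text
time_s: 19.75
eef_pos: [0.4992, -0.3913, 0.1187]
eef_rot: [-0.0, 1.0, 0.0, -0.0]
wrist_force: [-0.7, 0.3, -0.1]
opening: 0.005
grasp_force: 0.0
```

Emit:
{"method": "servo_tool", "body": {"commands": "0 0 0 0 0 1 0; 0 0 0 0 0 1 0; 0 0 0 0 0 0 0; 0 0 0 0 0 0 0"}}

```text
time_s: 20.25
eef_pos: [0.4998, -0.392, 0.1183]
eef_rot: [0.001, 1.0, 0.0, 0.001]
wrist_force: [-1.5, 0.8, 7.0]
opening: -0.002
grasp_force: 3.4
```

The force vanished and then came back at a hard stop at 0.118, so the cap is down. I'll retreat and check.

Emit:
{"method": "servo_tool", "body": {"commands": "0 0 0 0 0 -10 0; 0 0 0 0 0 -30 0; 0 0 0 0 0 -40 0; 0 0 0 0 0 -40 0; 0 0 0 0 0 0 0"}}

```text
time_s: 20.88
eef_pos: [0.5009, -0.393, 0.2418]
eef_rot: [0.003, 1.0, 0.0, 0.003]
wrist_force: [0.4, 0.2, -0.2]
opening: 0.001
grasp_force: 0.0
```

Run:
```python
from h import *
s=camera('side');t=camera('top')
print(pose()[0])
def cr(i,x,y,w,h,k):return cv2.resize(i[y:y+h,x:x+w],None,fx=k,fy=k,interpolation=cv2.INTER_CUBIC)
cv2.imwrite('pics/e.png',np.hstack([cr(s,240,250,80,130,4.5),cr(s,150,120,240,280,2.1)[:585]]) if 0 else cr(s,180,160,200,220,2.7))
```

```text
[ 0.49927145 -0.39128445  0.23712026]
```

View pics/e.png

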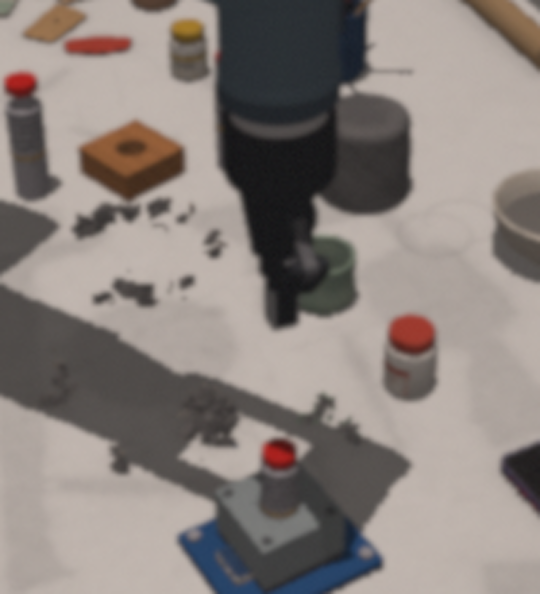

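The picture shows the punch standing home, with its cap at (280,453) sitting directly on the body. The stand is empty and the bystanders are untouched.

```bash
python3 -c "
from bench import *
print(hand_in())"
```

```text
the job is handed in; nothing more can be done
None
```

The spring punch stands home and upright in the jig bore with its cap tripped and staying down; the cup, pot and jars were not touched, and the job was handed in at about 21 s.

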